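# Move the loaded picking basket to the other hanger bar

## Task

Take the loaded wire basket off its hanger bar and carry it, level and without setting it down on the way, to the empty bar on the other blue frame. Hang it there with both hooks over the bar and dropped fully into the two notches next to the bar's turned-up end, then let go. Do it gently by feel, without forcing the basket against the new bar; keep the goods in it and leave the other things on the bench alone.

Things in the scene. Friction and masses are not known exactly. Their poses are not given: they have to be found in the camera images.
- basket: Steel wire basket 100 mm deep (x), 160 wide (y), 75 high; 0.35 to 0.6 kg plus 0.1 kg of goods. Origin: centre of its underside, z up, +x its back with two hooks at y = +55 and -55 mm. Hung home on a bar its origin is 55 to 57 mm in front of the bar's front face and about 102 mm below the notch floor; it leans forward 0.02 to 0.05 rad by the hooks' play, which is normal.
- handle (a point): Centre of the basket's fixed handle, at (0, 0, 142) mm of the basket: a black flat-sided bar along the basket's y, 14 mm thick (x), 16 mm high, 160 mm long, free all round between its ends, about above the centre of mass.
- hook_a (a point): Middle of the underside of the hook's top at the basket's +y side, at (58, 55, 101) mm of the basket. Flat hook, 20 mm wide (y), top at z = 105 mm; throat (for the bar) from x = 53 mm (strap) to 63 mm (leaf); leaf 4 mm thick, reaching 21 mm below this point, tip bent slightly back.
- hook_b (a point): The same for the other, equal hook, at (58, -55, 101) mm of the basket.
- frame_from: Blue bench frame, bolted down, on whose bar the basket hangs at the start. Built like frame_to, with the bar's notches at y = +55 and -55 mm of the frame. Origin on the bench.
- frame_to: The other blue frame, bolted down, with the empty bar. Origin on the bench, z up, bar along y; the basket hangs on its -x side, axes parallel to the frame's. Uprights at y = -160 and +110 mm, to z = 258 mm. Blue upper beam behind the bar: front at x = 26 mm, top at z = 216 mm. Rubber strip on the lower beam, face at x = -1.5 mm up to z = 145 mm, sloping back above, takes the basket's back.
- bar_line (a point): On frame_to at (0, 0, 233) mm, axes as the frame's: front top edge of the hanger bar, a steel flat on edge, 6 mm thick (x = 0 to 6), running along y. Hooks go over it, leaf into the 20 mm gap behind. Its +y end is turned up 14 mm as an end stop. Along y the bar is clamped at a place that is NOT measured (see notch_range): find it by feel or sight.
- notch_range (a point): On frame_to at (3, 0, 225) mm: the middle between the bar's two notches lies within 28 mm of it along y. Notches: 110 mm between centres, 26 mm long, 8 mm deep, floor at this height. The bar ends 150 mm to -y and 79 mm to +y of that middle. The +y notch's outer wall is flush with the end stop: a basket slid against the stop has both hooks over notches.
- carton: Bystander: cardboard carton 130 x 100 x 70 mm, origin under its centre.
- tape: Bystander: roll of amber packing tape lying flat, 100 mm across, 48 mm high, origin under its centre.
- scanner: Bystander: black hand scanner lying on the bench, about 120 x 85 x 30 mm, origin under its head.
- knife0: Goods: one of three closed folding fruit knives, pale green plastic, 118 x 22 x 15 mm, lying in the basket along its y; origin under its centre.
- knife1: Goods: one of three closed folding fruit knives, pale green plastic, 118 x 22 x 15 mm, lying in the basket along its y; origin under its centre.
- knife2: Goods: one of three closed folding fruit knives, pale green plastic, 118 x 22 x 15 mm, lying in the basket along its y; origin under its centre.
Not all that is in view belongs to the job. Several things have the shape of the basket; the one meant has the colours described above. What is shaped like the knife1 but brown is not meant.

How it is judged:
By the outcome, as a careful person would: the job done as asked, in the order asked, and still so for the second after the job is handed in, with the robot touching nothing.
It also fails if it takes over 59 s, if anything falls off the work surface, if the arm or the gripper's body presses on something with over 40 N, if the wrist force passes 120 N, or if a joint passes its speed limit or range.

## Robot

A 6-joint arm with a two-finger parallel gripper is mounted at the origin on the work surface. World frame = base frame: x ahead of the robot, y to its left, z up, the work surface at z = 0. Lengths are in m, angles in rad, forces in N, time in s.
With the tool pointing down it reaches from about 0.25 to 0.725 m from the base axis. Payload 4 kg.
Tool frame: the origin (TCP) lies midway between the tips of the shut fingers; the grasp point (between the pads) lies 19 mm behind it; z points along the fingers, y is the line along which they close (so a half turn about z gives the same grasp; the last joint's range is limited). The gripper opens to 85 mm and grips with 20 to 120 N. Pads are 22 mm wide; open, the fingers measure 114 mm over their backs; the gripper's body (76 mm by 85 mm) begins 54 mm behind the grasp point. The pads swing forward as they close: fully open they stand 13 mm farther back than shut.
Start: joints at [1.12, 0.241, 0.005, 1.335, 0, 1.571], TCP at [0.218, 0.45, 0.231] pointing down, gripper open.
Joint ranges: [-2.72, 2.72], [-1.05, 1.87], [-1.09, 1.28], [-1.99, 2.15], [-1.42, 1.44], [-3.14, 3.14]. Speed limits (rad/s): [2.79, 2.79, 3.14, 3.14, 3.14, 3.14].

## Interface

Orientations are given as a unit quaternion [x, y, z, w].
In Python, from workcell import monitor, vision, job gives the robot as it stands.
- The arm moves only by the tool move_arm, never from a script. Its argument "moves" is a list that holds one entry, the list of rows, each a list of 5 numbers: the shift along the world's x, y, z in m, then the turn about the world's z in degrees, then the opening in per cent of the stroke, from 0 (shut) to 100 (fully open). In form: [[[x, y, z, turn, gripper], ...]]. A call has 1 to 5 rows; each row is the pose to reach, as a shift and turn from the pose commanded when the call began; what a row does not reach only later rows make up. A row lasts 1/8 s, in which the tool goes at most 62.5 mm and 10.7 degrees, less where a joint would pass 70% of its speed; a pose out of reach is approached as far as the arm can. A call with a gripper value outside its range is refused whole. The fingers move at their own pace and stop on an object; the grip force is fixed at half the most. Time passes only in rows, so rows that repeat a pose let the fingers close. It gives the time, the measured TCP pose, the force, the opening and the grip force at its end, in the units of the state.
- monitor.get_obs(): the state, without advancing time (a new reading comes with each control period).
- vision.camera(name): name is "side" or "top"; returns a dict with "color" (384x512x3 uint8, red, green, blue), "camera_matrix" (3x3 intrinsics, pixels), "k1" (the pictures are not rectified: a ray, as slopes to the right and down, at radius r is drawn at 1 + k1 r^2 times it, then the intrinsics apply), "eye" and "attitude" of the camera in the world. Camera axes: x right, y up, looking along -z (the intrinsics and any distortion apply to the point x, -y, -z); pixel columns grow to the right and rows downward; lengths in m; the calibration is good to about 2 mm. A picture is of the moment at which its call begins. There is no depth.
- job.job_done(): hands the job in; it is judged then, once.
The state is a dict: "clock": time; "joint_pos": joint angles; "joint_vel": joint speeds; "tau": joint torques, N m; "eef_pos": TCP position; "tool_rot": TCP orientation; "ft_force": force on the tool from outside, world axes, zero at the start; "ft_torque": the same for the moment, N m; "grip_width": finger opening in m; "grasp_force": force on a finger pad.
Only numpy, scipy, OpenCV 4.12 (cv2) and the standard library are available. Lean on these libraries where they do the work, as an engineer would, in place of code of your own. Each camera call takes 0.05 s, during which the arm holds its last target. There are 200 camera calls.

## Working session

There is one attempt and no reset: what is moved stays moved. The work goes in short steps, Python scripts to look and compute and a tool call to move; the robot and the scene stay as the last step left them, time stands still between calls to the robot, and variables do not carry over. Pictures are saved under pics/ and viewed, at most 10 in all, crops included, and the job is handed in when it is done.

Besides the shell and the picture viewer there is one more tool, called by a JSON object that holds its "method" and its "body". move_arm: Moves the arm, as the interface text tells. Its arguments: {"type":"object","properties":{"moves":{"type":"array","items":{"type":"array","items":{"type":"array","items":{"type":"number"}}}}},"required":["moves"]}

```bash
mkdir -p pics; cat > h.py <<'E'
import numpy as np, cv2
from workcell import monitor, vision, job
from scipy.spatial.transform import Rotation as R
def cam(n):
    c=vision.camera(n); c['R']=R.from_quat(c['attitude']).as_matrix() if np.size(c['attitude'])==4 else np.array(c['attitude']); return c
def D(c): return np.array([c['k1'],0,0,0,0.])
def ray(c,uv):
    p=cv2.undistortPoints(np.array([[uv]],float),np.array(c['camera_matrix']),D(c))[0,0]
    return np.array(c['eye']),c['R']@np.array([p[0],-p[1],-1])
def onz(c,uv,z):
    e,d=ray(c,uv); return e+d*(z-e[2])/d[2]
def proj(c,P):
    q=(np.atleast_2d(P)-np.array(c['eye']))@c['R']; q=q*[1,-1,-1]
    return cv2.projectPoints(q,np.zeros(3),np.zeros(3),np.array(c['camera_matrix']),D(c))[0][:,0]
def save(c,f,s=1,box=None):
    im=c['color'][...,::-1]
    if box: im=im[box[1]:box[3],box[0]:box[2]]
    cv2.imwrite(f,cv2.resize(im,None,fx=s,fy=s,interpolation=cv2.INTER_CUBIC))
E
python3 - <<'E'
from h import *
import pickle
for n in('side','top'):
    c=cam(n); pickle.dump(c,open(n+'.pkl','wb')); save(c,f'pics/{n}0.png',1.5); print(n,c['eye'],c['attitude'],c['k1'],c['camera_matrix'])
print(monitor.get_obs())
E
```

```text
side [ 0.37293265 -1.27078655  0.96955199] [ 0.46847093 -0.05055721 -0.09711918  0.87666802] 0.007960361976426338 [[462.36186648   0.         257.70605097]
 [  0.         462.36186648 194.29491558]
 [  0.           0.           1.        ]]
top [ 0.52218347 -0.11206579  1.0180439 ] [ 0.02745252 -0.03341796 -0.70081531  0.71203055] -0.020814538796864943 [[356.59476625   0.         255.28613468]
 [  0.         356.59476625 190.54862728]
 [  0.           0.           1.        ]]
{'clock': 0.1, 'joint_pos': array([1.12001934e+00, 2.41329788e-01, 3.85973909e-03, 1.33521971e+00,
       2.74889886e-05, 1.57080636e+00]), 'joint_vel': array([ 0.00138923, -0.00187429,  0.00336576, -0.00125743, -0.0003515 ,
        0.00053248]), 'tau': array([-5.04757500e-04, -3.73138154e+01,  2.53010058e+01,  1.08909019e-02,
       -9.25283189e-06, -1.58301415e-06]), 'eef_pos': array([0.21757526, 0.44954208, 0.23050622]), 'tool_rot': array([ 2.23489849e-01,  9.74705797e-01, -9.19699514e-04, -2.24968886e-04]), 'ft_force': array([1.02396677, 0.90200799, 0.84906442]), 'ft_torque': array([-0.01455552, -0.01071978,  0.02357923]), 'grasp_force': 0.0, 'grip_width': 0.08517793906599014}
```

View pics/side0.png

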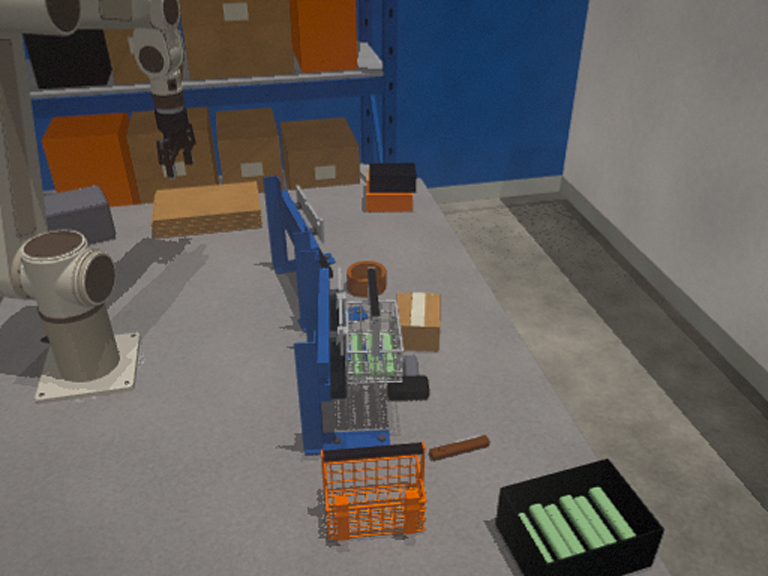

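View pics/top0.png

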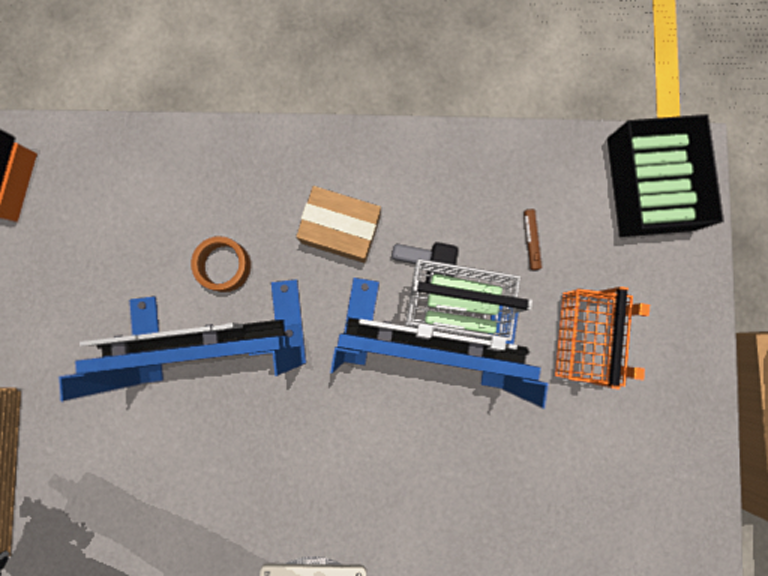

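The top view shows two white/silver basket-like shapes. The steel wire basket with a black handle is at top (470,300). The orange one at (595,335) has the same shape but the wrong colour, so it is a decoy. The brown knife at (533,240) and the knives in the black tray are also not meant. frame_to is the left frame, with its bar from (80,343) to (285,322). Next I'll take enlarged crops to confirm this.

```bash
python3 - <<'E'
from h import *
import pickle
t=pickle.load(open('top.pkl','rb'));s=pickle.load(open('side.pkl','rb'))
save(t,'pics/t_to.png',4,(35,180,215,270)); save(t,'pics/t_b.png',5,(215,170,370,280)); save(s,'pics/s_c.png',4,(170,110,310,260))
E
```

```text
(no output)
```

View pics/t_to.png

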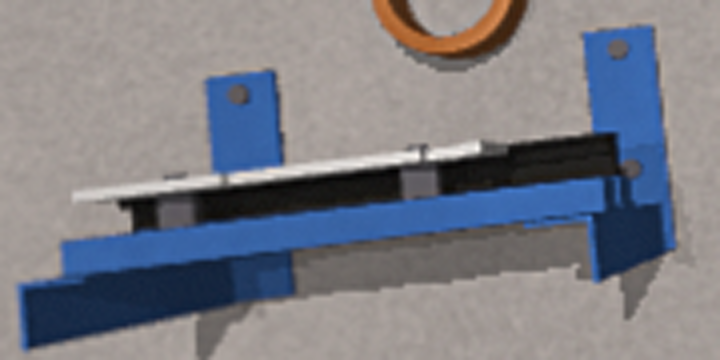

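View pics/t_b.png

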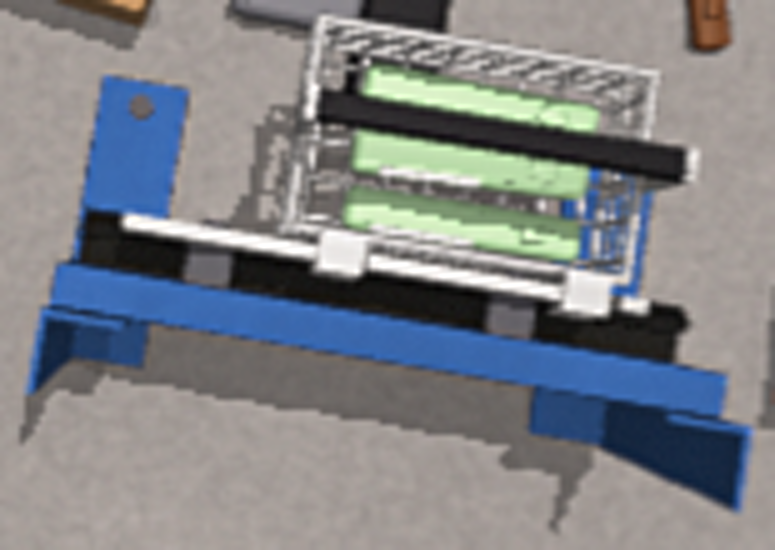

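View pics/s_c.png

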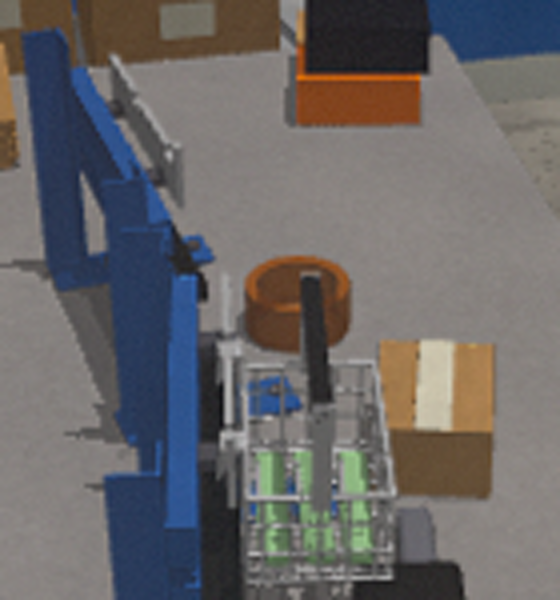

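The crops confirm the target. The silver wire basket has a black handle from (318,106) to (690,165), three pale green knives, and both hooks on the right frame's bar at (340,255) and (588,292). The empty bar on the left frame runs from (73,196) to its turned-up end at (490,147), on the world −y side. I'll fit the poses next.

```bash
cat > fit.py <<'E'
from h import *
import pickle
from scipy.optimize import least_squares
t=pickle.load(open('top.pkl','rb'));s=pickle.load(open('side.pkl','rb'))
T=lambda u,v:np.array([u/4+35,v/4+180])-.5+.125; B=lambda u,v:np.array([u/5+215,v/5+170])-.4; S=lambda u,v:np.array([u/4+170,v/4+110])-.375
def W(p,P): # x,y,z0,yaw
    c,q=np.cos(p[2]),np.sin(p[2]); P=np.array(P); return np.array([p[0]+c*P[0]-q*P[1],p[1]+q*P[0]+c*P[1],P[2]])
def fit(obs,p0,nm):
    f=lambda p:np.concatenate([np.where(w>0,proj(c,W(p,g(p)))[0]-uv,0)*w for c,uv,g,w in obs])
    r=least_squares(f,p0,loss='soft_l1'); print(nm,np.round(r.x,4),'yawdeg',np.degrees(r.x[2])%360); print(np.round(r.fun.reshape(-1,2),1).tolist()); return r.x
m=1e-3
bar=lambda x,y,z:(lambda p:[x*m,(y*m+p[3]),z*m])
fx=lambda x,y,z:(lambda p:[x*m,y*m,z*m])
o=[(t,T(73,192),bar(0,-150,233),1),(t,T(73,202),bar(6,-150,233),1),(t,T(483,141),bar(0,79,247),1),(t,T(483,154),bar(6,79,247),1),
 (s,S(183,150),bar(0,79,247),1),(s,S(116,57),bar(0,-150,233),1),
 (t,T(592,205),fx(26,110,258),.3),(t,T(20,287),fx(26,-160,258),.3)]
to=fit(o,[.5,.25,3.2,0],'to')
o=[(t,B(124,216),bar(0,-150,233),1),(t,B(122,228),bar(6,-150,233),1),(t,B(646,302),bar(0,79,240),.5)]
o+=[(t,B(725,378),fx(26,110,216),.2)]
fr=fit(o[:3],[.5,-.1,3.0,0],'from') if 0 else None
# basket: handle top z=.273
for z in(.27,.273,.276):
    a=[onz(t,B(*q),z) for q in((318,93),(318,120),(686,150),(685,180))]
    L=(a[0]+a[1])/2;Rr=(a[2]+a[3])/2; d=Rr-L
    print(z,np.round(L,4),np.round(Rr,4),'len',np.linalg.norm(d),'mid',np.round((L+Rr)/2,4),'basket yaw',np.degrees(np.arctan2(d[1],d[0]))-90)
hk=[onz(t,B(*q),.228) for q in((341,253),(588,292))]; d=hk[1]-hk[0]; print('hooks',np.round(hk,4),np.linalg.norm(d),np.degrees(np.arctan2(d[1],d[0]))-90)
print('handle far end from side',onz(s,S(311,272),.273), onz(s,S(318,404),.273))
th=to[2]; n=np.array(W(to,[-.057,to[3],.265])); print('target handle',n)
for y in(-.15,.079): print('bar end',W(to,[0,y+to[3],.233]))
E
python3 fit.py
```

```text
to [ 5.2130e-01  1.7400e-01  3.2755e+00 -1.4000e-03] yawdeg 187.67491495901635
[[0.3, 0.0], [0.5, 0.3], [-0.3, 0.5], [0.0, -0.0], [-0.0, -1.0], [0.1, -1.4], [-3.8, -1.6], [1.2, -3.2]]
0.27 [ 0.5869 -0.1662  0.27  ] [ 0.5646 -0.3215  0.27  ] len 0.15691209745419027 mid [ 0.5757 -0.2438  0.27  ] basket yaw -188.14464921252159
0.273 [ 0.5866 -0.1659  0.273 ] [ 0.5645 -0.3207  0.273 ] len 0.15628280779484652 mid [ 0.5755 -0.2433  0.273 ] basket yaw -188.14464921252159
0.276 [ 0.5863 -0.1657  0.276 ] [ 0.5643 -0.3198  0.276 ] len 0.15565351813550285 mid [ 0.5753 -0.2428  0.276 ] basket yaw -188.14464921252159
hooks [[ 0.5257 -0.18    0.228 ]
 [ 0.5101 -0.2895  0.228 ]] 0.110590961971128 -188.08289984515642
handle far end from side [ 0.58783279 -0.16361653  0.273     ] [ 0.56000262 -0.32289555  0.273     ]
target handle [0.57758547 0.18292669 0.265     ]
bar end [0.50106325 0.32397047 0.233     ]
bar end [0.53164673 0.09702191 0.233     ]
```

{"method": "move_arm", "body": {"moves": [[[0.02, -0.04, 0.04, -9, 70], [0.045, -0.085, 0.08, -18, 70], [0.07, -0.135, 0.11, -27, 70], [0.098, -0.19, 0.12, -36, 70], [0.126, -0.245, 0.12, -45, 70]]]}}

```text
clock: 0.72
eef_pos: [0.3435, 0.206, 0.3522]
tool_rot: [0.581, 0.814, 0.001, 0.001]
ft_force: [0.6, -0.0, -0.5]
grip_width: 0.0595
grasp_force: 0.0
```

{"method": "move_arm", "body": {"moves": [[[0.027, -0.052, 0, -7, 70], [0.054, -0.104, 0, -14, 70], [0.081, -0.156, 0, -21, 70], [0.108, -0.209, 0, -27, 70], [0.135, -0.261, 0, -27, 70]]]}}

```text
clock: 1.35
eef_pos: [0.4781, -0.0556, 0.351]
tool_rot: [0.754, 0.657, -0.0, -0.0]
ft_force: [0.4, 0.6, -0.1]
grip_width: 0.06
grasp_force: 0.0
```

{"method": "move_arm", "body": {"moves": [[[0.027, -0.052, 0, 0, 60], [0.054, -0.104, 0, 0, 60], [0.08, -0.155, 0, 0, 60], [0.097, -0.1875, 0, 0, 60], [0.097, -0.1875, -0.03, 0, 60]]]}}

```text
clock: 1.98
eef_pos: [0.5769, -0.2447, 0.3209]
tool_rot: [0.755, 0.656, 0.001, 0.002]
ft_force: [-0.3, 0.2, 0.4]
grip_width: 0.0512
grasp_force: 0.0
```

```bash
python3 - <<'E'
from h import *
t=cam('top');s=cam('side');o=monitor.get_obs();print(o['eef_pos'],o['ft_force'])
a=t['color'][150:280,220:380];b=s['color'][140:280,200:300]
a=cv2.resize(a,None,fx=3.2,fy=3.2,interpolation=2);b=cv2.resize(b,(int(100*416/140),416),interpolation=2)
cv2.imwrite('pics/pre.png',np.hstack([a,b[:a.shape[0]]] if b.shape[0]>=a.shape[0] else [a[:416],b])[...,::-1].copy())
E
```

```text
[ 0.57307751 -0.2413366   0.31601354] [-1.06346607  0.7573393  -1.09776796]
```

View pics/pre.png

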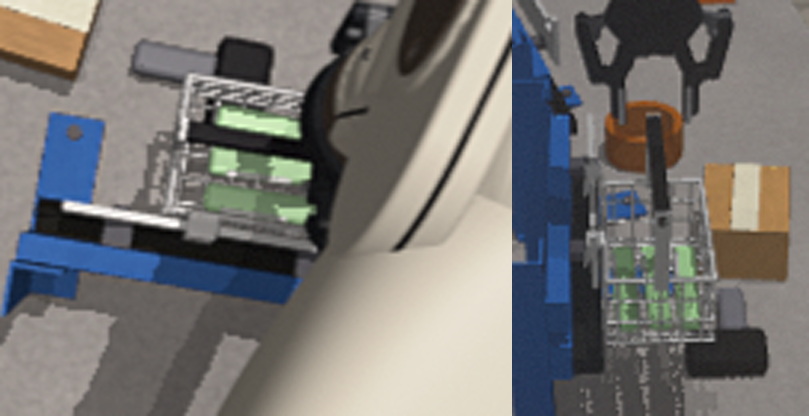

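The side view shows the open fingers straddling the handle at (655,120). I'll go down onto it.

{"method": "move_arm", "body": {"moves": [[[0, 0, -0.03, 0, 60], [0, 0, -0.055, 0, 60], [0, 0, -0.07, 0, 60], [0, 0, -0.073, 0, 60], [0, 0, -0.073, 0, 60]]]}}

```text
clock: 2.7
eef_pos: [0.5749, -0.2409, 0.2494]
tool_rot: [0.754, 0.657, 0.0, 0.0]
ft_force: [-0.1, -0.2, -0.1]
grip_width: 0.0511
grasp_force: 0.0
```

```bash
python3 - <<'E'
from h import *
import time
for i in range(5):
    o=monitor.get_obs();print(o['clock'],o['eef_pos'],o['ft_force']); vision.camera('top')
E
```

```text
2.7 [ 0.57492522 -0.24086512  0.24937941] [-0.14918785 -0.24520778 -0.07223207]
2.75 [ 0.57510415 -0.2410442   0.24965144] [-0.77836176 -0.79197782  0.21053339]
2.8 [ 0.5751744  -0.24116049  0.24971328] [-0.54691111 -0.79317711  0.84641588]
2.85 [ 0.57518841 -0.24119764  0.24959286] [0.95309153 0.0129843  0.5514635 ]
2.9 [ 0.57510008 -0.24123731  0.24942061] [-0.19139356  0.01611582 -0.47208693]
```

{"method": "move_arm", "body": {"moves": [[[0, 0, -0.003, 0, 25], [0, 0, -0.003, 0, 20], [0, 0, -0.003, 0, 0], [0, 0, -0.003, 0, 0], [0, 0, -0.003, 0, 0]]]}}

```text
clock: 3.58
eef_pos: [0.5756, -0.2411, 0.2458]
tool_rot: [0.754, 0.657, 0.001, 0.001]
ft_force: [6.0, 0.6, 1.2]
grip_width: 0.0133
grasp_force: 58.5
```

{"method": "move_arm", "body": {"moves": [[[0, 0, 0, 0, 0], [0, 0, 0, 0, 0], [0, 0, 0, 0, 0]]]}}

```text
clock: 3.95
eef_pos: [0.5756, -0.2411, 0.2458]
tool_rot: [0.754, 0.657, 0.001, 0.001]
ft_force: [4.4, 0.1, 0.8]
grip_width: 0.0128
grasp_force: 58.4
```

{"method": "move_arm", "body": {"moves": [[[0, 0, 0.003, 0, 0], [0, 0, 0.006, 0, 0], [0, 0, 0.01, 0, 0], [0, 0, 0.014, 0, 0], [0, 0, 0.018, 0, 0]]]}}

```text
clock: 4.58
eef_pos: [0.5743, -0.2411, 0.2634]
tool_rot: [0.754, 0.657, -0.0, -0.0]
ft_force: [0.7, -0.2, -8.1]
grip_width: 0.0129
grasp_force: 58.5
```

{"method": "move_arm", "body": {"moves": [[[0, 0, 0.008, 0, 0], [0, 0, 0.016, 0, 0], [0, 0, 0.024, 0, 0], [0, 0, 0.03, 0, 0], [0, 0, 0.036, 0, 0]]]}}

```text
clock: 5.2
eef_pos: [0.5746, -0.2411, 0.2997]
tool_rot: [0.754, 0.657, -0.0, -0.0]
ft_force: [0.0, 0.0, -8.4]
grip_width: 0.0131
grasp_force: 58.6
```

{"method": "move_arm", "body": {"moves": [[[0.01, 0, 0.01, 0, 0], [0.025, 0.01, 0.025, 0, 0], [0.04, 0.03, 0.035, 0, 0], [0.05, 0.055, 0.04, 0, 0], [0.055, 0.085, 0.04, 0, 0]]]}}

```text
clock: 5.82
eef_pos: [0.6304, -0.1558, 0.3394]
tool_rot: [0.754, 0.657, 0.0, 0.0]
ft_force: [0.5, -0.2, -6.0]
grip_width: 0.013
grasp_force: 58.9
```

{"method": "move_arm", "body": {"moves": [[[0, 0.03, 0, 1, 0], [0, 0.06, 0, 2.5, 0], [0, 0.09, 0, 4, 0], [0, 0.12, 0, 6, 0], [0, 0.15, 0, 8, 0]]]}}

```text
clock: 6.45
eef_pos: [0.6295, -0.0052, 0.3394]
tool_rot: [0.706, 0.709, -0.0, -0.0]
ft_force: [-0.1, -0.5, -6.4]
grip_width: 0.0132
grasp_force: 58.9
```

{"method": "move_arm", "body": {"moves": [[[0, 0.03, 0, 2, 0], [0, 0.06, 0, 4, 0], [0, 0.09, 0, 6, 0], [0, 0.12, 0, 7.6, 0], [0, 0.15, 0, 7.6, 0]]]}}

```text
clock: 7.08
eef_pos: [0.6295, 0.1448, 0.3393]
tool_rot: [0.657, 0.753, -0.0, -0.0]
ft_force: [1.2, -0.4, -7.7]
grip_width: 0.0129
grasp_force: 58.9
```

{"method": "move_arm", "body": {"moves": [[[0, 0.025, 0, 0, 0], [0, 0.04, 0, 0, 0], [0, 0.048, 0, 0, 0], [0, 0.053, 0, 0, 0], [0, 0.053, 0, 0, 0]]]}}

```text
clock: 7.7
eef_pos: [0.6298, 0.1964, 0.3393]
tool_rot: [0.658, 0.753, -0.0, 0.0]
ft_force: [0.2, 0.3, -6.8]
grip_width: 0.0127
grasp_force: 58.9
```

{"method": "move_arm", "body": {"moves": [[[-0.015, 0, 0, 0, 0], [-0.03, 0, -0.01, 0, 0], [-0.045, 0, -0.025, 0, 0], [-0.053, 0, -0.035, 0, 0], [-0.0555, 0, -0.037, 0, 0]]]}}

```text
clock: 8.32
eef_pos: [0.574, 0.1959, 0.3023]
tool_rot: [0.658, 0.753, -0.0, 0.0]
ft_force: [1.2, 0.0, -5.7]
grip_width: 0.0129
grasp_force: 59.1
```

```bash
python3 - <<'E'
from h import *
import pickle
t=cam('top');s=cam('side');o=monitor.get_obs();print(o['eef_pos'],o['ft_force'])
pickle.dump((t,s),open('st.pkl','wb'))
a=t['color'][160:270,40:215];b=s['color'][100:230,175:285]
a=cv2.resize(a,(440,int(110*440/175)),interpolation=2);a=np.vstack([a,np.zeros((416-a.shape[0],440,3),np.uint8)]);b=cv2.resize(b,(352,416),interpolation=2)
cv2.imwrite('pics/st.png',np.hstack([a,b])[...,::-1].copy())
E
```

```text
[0.57437514 0.19624329 0.30284275] [ 0.24327605  1.02210784 -6.66061455]
```

View pics/st.png

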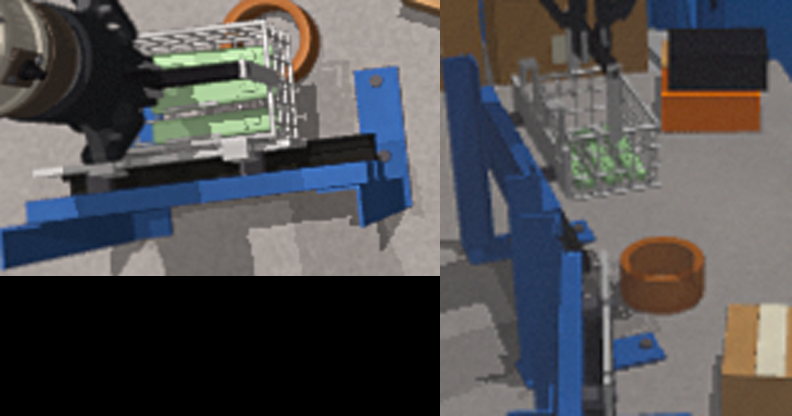

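The basket hangs straddling the bar region, with hook_a at (237,148) in the top crop and the stop just to its right. I'll check the hook's offset from the bar numerically.

```bash
python3 - <<'E'
from h import *
import pickle
t,s=pickle.load(open('st.pkl','rb'))
to=np.array([.5213,.1740,3.2755,-.0014]);c,q=np.cos(to[2]),np.sin(to[2])
im=cv2.cvtColor(t['color'],cv2.COLOR_RGB2GRAY).astype(float)
print(t['color'][205:230,118:155].mean(2).astype(int))
def fr(w): d=np.array(w[:2])-to[:2]; return np.array([c*d[0]+q*d[1],-q*d[0]+c*d[1]])*1e3
z=.2845
print('hook centre in frame',fr(onz(t,(134.3,218.9),z)),'eef',fr([.5743,.1962]))
for u,v in((222,138),(250,138),(222,160),(250,160)): print(fr(onz(t,(40+u*.3977,160+v*.3977),z)))
E
```

```text
[[143 118 139 111  87  86  87 104  98  97  95  95  97 100 100 100 101 102
  103 101 103 105 104 105 106 103 112 111 113 166 170  91 104 202 115 102
  193]
 [ 94  94  98  96  98 100  99 101 100 100 102 101 103 104 105 104 105 105
  102  90 100 105 107 112 112 100 181 186 182 178 199 130 118 199 106 100
  196]
 [ 98 102 103 102 105 105 106 106 105 105 104 113 112 113 112 112 112 112
  117 159 188 188 187 193 189 135 186 188 186 183 204 142 141 214 107 107
  216]
 [110 110 109 108 109 115 115 112 111 111 119 174 186 185 184 185 184 186
  183 162 185 188 188 189 188 146 184 186 184 171 203 115 111 168  97  95
  200]
 [111 111 110 110 115 172 188 185 185 184 184 186 187 186 187 186 187 186
  184 152 176 189 176 137 124 152 186 187 185 171 214 118  79  87  78  89
  133]
 [112 111 111 111 108 120 176 187 186 185 185 184 183 184 185 184 185 185
  189 178 128 181 189 187 184 187 185 181 172 163 216 152 137 106  83  99
  146]
 [111 113 111 109 109 113 176 184 184 183 182 183 183 185 186 187 187 186
  181 139 114 167 168 163 158 154 150 147 140 139 214 163 100 116 100 130
  223]
 [111 112 113 1
[... 2258 characters left out ...]
  52  42  27  18  17  16  16  21  27  29  31
   28]
 [ 23  23  23  23  23  24  21  23  20  24  24  20  18  17  18  16  18  55
   87  58  51  52  53  54  54  54  42  30  15  17  16  18  30  34  42  44
   41]
 [ 22  22  24  22  22  23  24  23  25  24  23  22  20  18  18  26  28  58
   87  62  49  50  51  50  54  54  50  47  34  38  48  53  64  78  99 103
  101]
 [ 22  21  22  21  20  21  18  22  22  29  33  32  29  27  29  31  32  51
   88  91  59  52  60  64  75  82  95 103  99 101 107 106 107 105 106 105
  105]]
hook centre in frame [ 4.08487377 44.57537007] eef [-55.48940033 -14.92536266]
[-5.54820551 33.04673654]
[-2.87014556 55.77545238]
[12.26858403 31.45596063]
[14.93838456 54.13914829]
```

{"method": "move_arm", "body": {"moves": [[[0, 0, -0.008, 0, 0], [0, 0, -0.014, 0, 0], [0, 0, -0.018, 0, 0], [0, 0, -0.022, 0, 0], [0, 0, -0.025, 0, 0]]]}}

```text
clock: 9.05
eef_pos: [0.5741, 0.1969, 0.2769]
tool_rot: [0.658, 0.753, -0.0, -0.0]
ft_force: [0.6, -1.0, -6.9]
grip_width: 0.0128
grasp_force: 59.1
```

{"method": "move_arm", "body": {"moves": [[[0, 0, -0.003, 0, 0], [0, 0, -0.006, 0, 0], [0, 0, -0.009, 0, 0], [0, 0, -0.012, 0, 0], [0, 0, -0.015, 0, 0]]]}}

```text
clock: 9.68
eef_pos: [0.5747, 0.197, 0.2625]
tool_rot: [0.657, 0.753, 0.001, 0.001]
ft_force: [2.6, 0.0, -5.1]
grip_width: 0.0132
grasp_force: 59.2
```

{"method": "move_arm", "body": {"moves": [[[0.0005, 0, 0, 0, 0], [0.001, 0, 0, 0, 0], [0.001, 0, 0, 0, 0]]]}}

```text
clock: 10.05
eef_pos: [0.5751, 0.1967, 0.2619]
tool_rot: [0.658, 0.753, -0.0, -0.0]
ft_force: [1.6, 0.1, -7.3]
grip_width: 0.013
grasp_force: 58.9
```

{"method": "move_arm", "body": {"moves": [[[0.0003, -0.002, 0, 0, 0], [0.0005, -0.004, 0, 0, 0], [0.0008, -0.006, 0, 0, 0], [0.0011, -0.008, 0, 0, 0], [0.0011, -0.008, 0, 0, 0]]]}}

```text
clock: 10.68
eef_pos: [0.5763, 0.1885, 0.2623]
tool_rot: [0.658, 0.753, -0.0, 0.0]
ft_force: [1.9, 1.2, -8.3]
grip_width: 0.0129
grasp_force: 59.0
```

{"method": "move_arm", "body": {"moves": [[[0.0001, -0.001, 0, 0, 0], [0.0003, -0.002, 0, 0, 0], [0.0004, -0.003, 0, 0, 0], [0.0004, -0.003, 0, 0, 0]]]}}

```text
clock: 11.18
eef_pos: [0.5767, 0.1858, 0.2622]
tool_rot: [0.658, 0.753, -0.0, 0.0]
ft_force: [1.9, 1.0, -6.8]
grip_width: 0.0131
grasp_force: 59.0
```

{"method": "move_arm", "body": {"moves": [[[0.0001, -0.001, 0, 0, 0], [0.0002, -0.0015, 0, 0, 0], [0.0002, -0.0015, 0, 0, 0]]]}}

```text
clock: 11.55
eef_pos: [0.5769, 0.1843, 0.2623]
tool_rot: [0.658, 0.753, -0.0, -0.0]
ft_force: [1.8, 0.9, -6.8]
grip_width: 0.0132
grasp_force: 59.0
```

{"method": "move_arm", "body": {"moves": [[[0.0006, -0.001, 0, 0, 0], [0.0006, -0.001, 0, 0, 0], [0.0006, -0.001, 0, 0, 0]]]}}

```text
clock: 11.92
eef_pos: [0.5774, 0.1831, 0.2622]
tool_rot: [0.658, 0.753, -0.0, 0.0]
ft_force: [1.4, 1.3, -7.4]
grip_width: 0.0128
grasp_force: 59.0
```

{"method": "move_arm", "body": {"moves": [[[0.0001, -0.001, 0, 0, 0], [0.0001, -0.001, 0, 0, 0], [0.0001, -0.001, 0, 0, 0]]]}}

```text
clock: 12.3
eef_pos: [0.5775, 0.1824, 0.2622]
tool_rot: [0.658, 0.753, -0.0, -0.0]
ft_force: [1.4, 1.0, -7.3]
grip_width: 0.0128
grasp_force: 59.0
```

{"method": "move_arm", "body": {"moves": [[[0.0001, -0.001, 0, 0, 0], [0.0001, -0.001, 0, 0, 0], [0.0001, -0.001, 0, 0, 0]]]}}

```text
clock: 12.68
eef_pos: [0.5777, 0.182, 0.2624]
tool_rot: [0.657, 0.753, 0.001, -0.0]
ft_force: [1.0, 4.2, -6.0]
grip_width: 0.0125
grasp_force: 59.1
```

{"method": "move_arm", "body": {"moves": [[[0.0001, -0.001, 0, 0, 0], [0.0001, -0.001, 0, 0, 0], [0.0001, -0.001, 0, 0, 0]]]}}

```text
clock: 13.05
eef_pos: [0.5779, 0.1817, 0.2626]
tool_rot: [0.657, 0.754, 0.001, -0.001]
ft_force: [0.5, 6.8, -5.7]
grip_width: 0.013
grasp_force: 59.2
```

I felt the end stop at about y = 0.182, with the force rising from 1 to 7 N. I'll back off to the notch centre and lower.

{"method": "move_arm", "body": {"moves": [[[-0.0005, 0.002, 0, 0, 0], [-0.0009, 0.0045, 0, 0, 0], [-0.0009, 0.0045, 0, 0, 0], [-0.0009, 0.0045, 0, 0, 0]]]}}

```text
clock: 13.55
eef_pos: [0.577, 0.1841, 0.2622]
tool_rot: [0.658, 0.753, -0.0, 0.0]
ft_force: [1.0, -1.0, -7.0]
grip_width: 0.013
grasp_force: 59.0
```

{"method": "move_arm", "body": {"moves": [[[0, 0, -0.001, 0, 0], [0, 0, -0.002, 0, 0], [0, 0, -0.003, 0, 0], [0, 0, -0.004, 0, 0], [0, 0, -0.005, 0, 0]]]}}

```text
clock: 14.18
eef_pos: [0.5769, 0.185, 0.2573]
tool_rot: [0.658, 0.753, 0.0, 0.0]
ft_force: [1.3, 1.0, -6.0]
grip_width: 0.0129
grasp_force: 59.2
```

```bash
python3 - <<'E'
from h import *
F=[]
for i in range(4):
    o=monitor.get_obs();F.append(np.r_[o['eef_pos'],o['ft_force'],o['ft_torque']]);vision.camera('side')
print(np.round(np.mean(F,0),4))
E
```

```text
[ 0.5769  0.1849  0.2572  1.2366  0.2928 -6.0843  0.0655 -0.5668  0.1009]
```

{"method": "move_arm", "body": {"moves": [[[0, 0, -0.001, 0, 0], [0, 0, -0.002, 0, 0], [0, 0, -0.003, 0, 0], [0, 0, -0.003, 0, 0]]]}}

```text
clock: 14.88
eef_pos: [0.5769, 0.1848, 0.2541]
tool_rot: [0.658, 0.753, -0.0, -0.0]
ft_force: [0.8, -0.2, -6.3]
grip_width: 0.0131
grasp_force: 59.1
```

{"method": "move_arm", "body": {"moves": [[[0, 0, -0.001, 0, 0], [0, 0, -0.002, 0, 0], [0, 0, -0.002, 0, 0]]]}}

```text
clock: 15.25
eef_pos: [0.5768, 0.1848, 0.2521]
tool_rot: [0.658, 0.753, -0.0, -0.0]
ft_force: [1.8, 0.6, -7.0]
grip_width: 0.013
grasp_force: 59.1
```

{"method": "move_arm", "body": {"moves": [[[0, 0, -0.001, 0, 0], [0, 0, -0.002, 0, 0], [0, 0, -0.003, 0, 0], [0, 0, -0.003, 0, 0]]]}}

```text
clock: 15.75
eef_pos: [0.5768, 0.1848, 0.2491]
tool_rot: [0.658, 0.753, -0.0, -0.0]
ft_force: [0.4, 0.4, -6.4]
grip_width: 0.013
grasp_force: 59.1
```

{"method": "move_arm", "body": {"moves": [[[0, 0, -0.001, 0, 0], [0, 0, -0.002, 0, 0], [0, 0, -0.002, 0, 0]]]}}

```text
clock: 16.12
eef_pos: [0.5768, 0.1848, 0.2471]
tool_rot: [0.658, 0.753, -0.0, -0.0]
ft_force: [0.6, -0.0, -5.8]
grip_width: 0.013
grasp_force: 59.1
```

{"method": "move_arm", "body": {"moves": [[[0, 0, -0.0005, 0, 0], [0, 0, -0.001, 0, 0], [0, 0, -0.001, 0, 0]]]}}

```text
clock: 16.5
eef_pos: [0.5769, 0.1849, 0.2464]
tool_rot: [0.658, 0.753, 0.0, 0.0]
ft_force: [0.2, 0.1, -5.8]
grip_width: 0.0128
grasp_force: 59.2
```

{"method": "move_arm", "body": {"moves": [[[0, 0, -0.0005, 0, 0], [0, 0, -0.001, 0, 0], [0, 0, -0.001, 0, 0]]]}}

```text
clock: 16.88
eef_pos: [0.5772, 0.1849, 0.2461]
tool_rot: [0.658, 0.753, 0.001, 0.0]
ft_force: [1.8, 1.2, -0.2]
grip_width: 0.0129
grasp_force: 59.9
```

The basket is seated: the height matches the original home height and the load is off the gripper. I'll release gently.

{"method": "move_arm", "body": {"moves": [[[0, 0, -0.0003, 0, 0], [0, 0, -0.0003, 0, 18], [0, 0, -0.0003, 0, 22], [0, 0, -0.0003, 0, 35], [0, 0, -0.0003, 0, 45]]]}}

```text
clock: 17.5
eef_pos: [0.5767, 0.1848, 0.2448]
tool_rot: [0.658, 0.753, -0.0, -0.0]
ft_force: [-0.1, -0.3, 0.2]
grip_width: 0.0384
grasp_force: 0.0
```

```bash
python3 - <<'E'
from h import *
t=cam('top');s=cam('side');o=monitor.get_obs();print(o['eef_pos'],o['ft_force'],o['grip_width'])
a=t['color'][160:270,40:215];b=s['color'][100:230,175:285]
a=cv2.resize(a,(440,277),interpolation=2);a=np.vstack([a,np.zeros((139,440,3),np.uint8)]);b=cv2.resize(b,(352,416),interpolation=2)
cv2.imwrite('pics/rel.png',np.hstack([a,b])[...,::-1].copy())
E
```

```text
[0.57674419 0.18484751 0.24487815] [ 0.12515569 -0.37442648  0.07558661] 0.038639158274352235
```

View pics/rel.png

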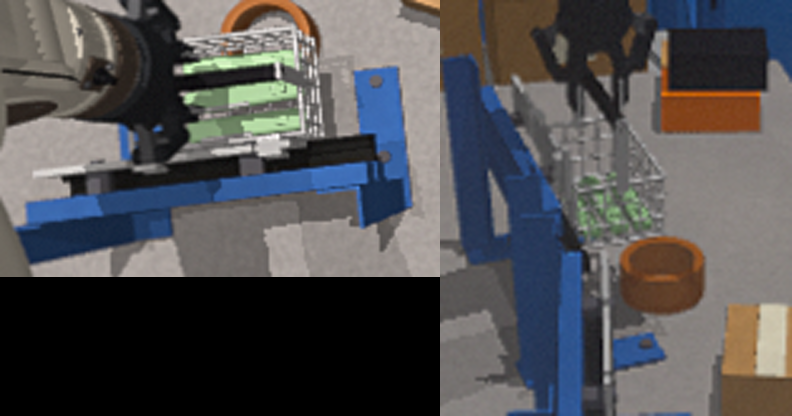

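The basket hangs on the new bar with the knives inside. Hook_a is in its notch next to the stop at (270,145), and the fingers are clear of the handle. I'll retreat straight up.

{"method": "move_arm", "body": {"moves": [[[0, 0, 0.008, 0, 45], [0, 0, 0.025, 0, 45], [0, 0, 0.05, 0, 45], [0, 0, 0.09, 0, 45], [0, 0, 0.13, 0, 45]]]}}

```text
clock: 18.23
eef_pos: [0.5766, 0.1848, 0.3768]
tool_rot: [0.658, 0.753, 0.0, 0.0]
ft_force: [0.2, -0.3, 0.1]
grip_width: 0.0382
grasp_force: 0.0
```

{"method": "move_arm", "body": {"moves": [[[-0.03, -0.03, 0.02, 0, 45], [-0.06, -0.07, 0.03, 0, 45], [-0.1, -0.11, 0.03, 0, 45], [-0.13, -0.16, 0.03, 0, 45], [-0.16, -0.21, 0.03, 0, 45]]]}}

```text
clock: 18.85
eef_pos: [0.4156, -0.0263, 0.4059]
tool_rot: [0.657, 0.754, 0.0, 0.001]
ft_force: [0.9, -1.5, 0.4]
grip_width: 0.0388
grasp_force: 0.0
```

{"method": "move_arm", "body": {"moves": [[[-0.02, -0.04, 0, 0, 45], [-0.03, -0.08, 0, 0, 45], [-0.03, -0.08, 0, 0, 45], [-0.03, -0.08, 0, 0, 45]]]}}

```text
clock: 19.35
eef_pos: [0.387, -0.1049, 0.4055]
tool_rot: [0.658, 0.753, 0.0, 0.0]
ft_force: [-0.1, -0.5, 0.3]
grip_width: 0.0385
grasp_force: 0.0
```

```bash
python3 - <<'E'
from h import *
t=cam('top');s=cam('side')
a=t['color'][170:265,40:200];b=s['color'][100:230,175:285]
a=cv2.resize(a,None,fx=2.8,fy=2.8,interpolation=2);a=np.vstack([a,np.zeros((416-a.shape[0],a.shape[1],3),np.uint8)]);b=cv2.resize(b,(350,416),interpolation=2)
cv2.imwrite('pics/fin.png',np.hstack([a,b])[...,::-1].copy())
E
```

```text
(no output)
```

View pics/fin.png

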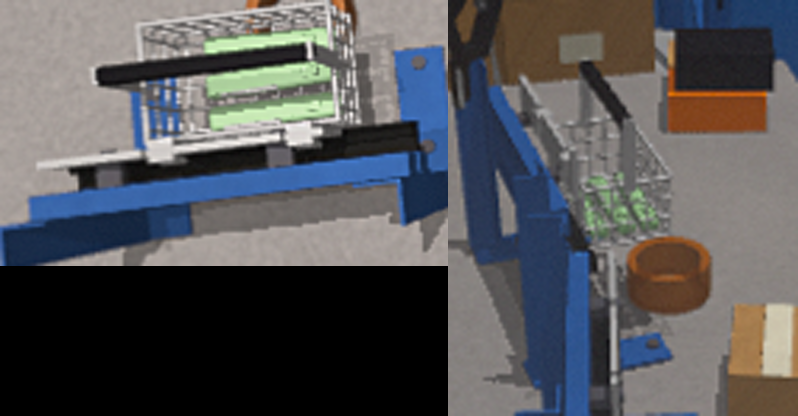

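The final view shows both hooks over the bar, at (163,150) and (300,133). The basket hangs level next to the stop, with all three knives inside and the arm clear.

```bash
python3 -c "
from workcell import job; print(job.job_done())"
```

```text
the job is handed in; nothing more can be done
None
```

The loaded basket now hangs on frame_to with both hooks in the notches next to the end stop and all three knives still inside; the gripper has let go and the job is handed in (about 19 s on the robot's clock).

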